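# Make up two polling-station spares kits

## Robot

A 6-joint arm with a two-finger parallel gripper is mounted at the origin on the work surface. World frame = base frame: x ahead of the robot, y to its left, z up, the work surface at z = 0. Lengths are in m, angles in rad, forces in N, time in s.
With the tool pointing down it reaches from about 0.3 to 0.875 m from the base axis. Payload 6.4 kg.
Tool frame: the origin (TCP) lies at the centre of the arm's flange, where the gripper is bolted on; the fingertips stand 173 mm ahead of it and the grasp point (between the pads) lies 155 mm ahead of it; z points along the fingers, x is the direction in which the jaws open and shut, and the axes are right-handed (so a half turn about z gives the same grasp; the last joint's range is limited). The gripper opens to 85 mm and grips with 20 to 120 N. Pads are 22 mm wide; open, the fingers measure 114 mm over their backs; the gripper's body (76 mm by 85 mm) begins 54 mm behind the grasp point. The pads swing forward as they close: fully open they stand 13 mm farther back than shut.
Start: joints at [-1.46, 0.181, 1.607, -0, 1.354, -0.206], TCP at [0.179, -0.546, 0.405] pointing down, gripper open.
Joint ranges: [-2.99, 2.99], [-0.89, 2.07], [0.3, 2.58], [-1.14, 4.28], [0, 2.63], [-3.12, 3.12]. Speed limits (rad/s): [2.57, 2.57, 3.01, 3.14, 3.14, 3.14].

## Interface

Orientations are given as a unit quaternion [w, x, y, z].
In Python, from bench import ctrl gives the robot as it stands. The module is installed in compiled form; this text tells all that it offers.
- The arm moves only by the tool move_arm, never from a script. Its argument "moves" is a list of rows, each an object of numbers: "gripper": the opening in per cent of the stroke, from 0 (shut) to 100 (fully open); "x", "y", "z": the shift along the tool's x, y, z in cm; "roll": the turn about the tool's z in degrees. In form: [{"gripper": .., "x": .., "y": .., "z": .., "roll": ..}, ...]. A call has 1 to 5 rows; each row shifts and turns the commanded pose from where the row before left it, along the tool's axes as they then stand; what a row does not reach is not made up. A row lasts 1/8 s, in which the tool goes at most 62.5 mm and 10.7 degrees, less where a joint would pass 70% of its speed; a pose out of reach is approached as far as the arm can. A call is refused whole if a number of a shift passes 6.25 or a number of a turn 10.7, either way. A call with a gripper value outside its range is refused whole. The fingers move at their own pace and stop on an object; the grip force is fixed at half the most. Time passes only in rows, so rows that do not move let the fingers close. It gives the time, the measured TCP pose, the force and the opening at its end, in the units of the state.
- ctrl.get_obs(): the state, without advancing time (a new reading comes with each control period).
- ctrl.camera(name): name is "scene" or "top" or "wrist"; returns a dict with "img" (420x560x3 uint8, red, green, blue), "fx", "fy", "cx", "cy" (pixels), "D" ([k1, k2, p1, p2, k3] as OpenCV has them; the pictures are not rectified), "world_from_camera" (4x4, takes a point from camera to world coordinates); the wrist camera has in their place "tool_from_camera" (4x4, takes a point from camera to tool coordinates, whose origin is the TCP and whose axes are the tool frame's). Camera axes: x right, y up, looking along -z (the intrinsics and any distortion apply to the point x, -y, -z); pixel columns grow to the right and rows downward; lengths in m; the calibration is good to about 2 mm. A picture is of the moment at which its call begins: read the wrist's pose just before it. There is no depth.
- ctrl.hand_in(): hands the job in, once; it reports no verdict.
The state is a dict: "time_s": time; "q": joint angles; "dq": joint speeds; "joint_efforts": joint torques, N m; "eef_pos": TCP position; "eef_rot": TCP orientation; "wrist_force": force on the tool from outside, world axes, zero at the start; "torque": the same for the moment, N m; "opening": opening from 0.0 (shut) to 1.0 (fully open).
Only numpy, scipy, OpenCV 4.12 (cv2) and the standard library are available. Lean on these libraries where they do the work, as an engineer would, in place of code of your own. Each camera call takes 0.05 s, during which the arm holds its last target. There are 200 camera calls.

## Task

Make up the two spares kits for the polling stations. The three-cell tray gets the battery in its middle cell, so that it carries level, with the large paper roll in one end cell and the white bottle in the other; the two-cell tray gets the small paper roll and the rubber stamp, one in each cell, either way round. Set each thing down (do not drop it) upright and flat on the floor of its cell, and let go of everything.

Things in the scene. Friction and masses are not known exactly. Their poses are not given: they have to be found in the camera images.
- tray3: The three-cell kit tray, 226 x 78 x 24 mm, fixed to the bench (it does not move), open on top, plain brown board. Origin: centre of its underside, at table height; its x axis runs along the row of cells, z up. Every cell is 70 x 70 mm inside; floor, outer walls and dividers are 4 mm thick, and all walls stand 24 mm above the table (20 mm above the cell floor). Cell centres at x = -74, 0 and +74 mm, y = 0.
- tray2: The two-cell kit tray, 152 x 78 x 24 mm, fixed to the bench (it does not move), open on top, plain brown board. Origin: centre of its underside, at table height; its x axis runs along the row of cells, z up. Every cell is 70 x 70 mm inside; floor, outer walls and dividers are 4 mm thick, and all walls stand 24 mm above the table (20 mm above the cell floor). Cell centres at x = -37 and +37 mm, y = 0.
- roll_large_c (a point): The large roll of white paper, a cylinder 50 mm in diameter and 80 mm tall standing on end, about 0.15 kg. It stands upright on the table at a random place and yaw; the point is its centre, half-way up, its z axis up.
- roll_small_c (a point): The small roll of white paper, a cylinder 38 mm in diameter and 57 mm tall standing on end, about 0.07 kg. It stands upright on the table at a random place and yaw; the point is its centre, half-way up, its z axis up.
- battery_c (a point): The battery, a grey upright block with a black band and two brass contacts on top: 50 mm along its x, 34 mm along its y, 56 mm tall, about 0.28 kg. It stands upright on the table at a random place and yaw; the point is its centre, half-way up, its z axis up.
- bottle_c (a point): The small white bottle of screen cleaner with a black screw cap: body 40 mm in diameter and straight up to 60 mm, then shoulder and a cap 22 mm in diameter; 88 mm tall in all, about 0.09 kg. It stands upright on the table at a random place and yaw; the point is its centre, half-way up, its z axis up.
- stamp_c (a point): The wooden hand stamp: a base 46 mm (its x) x 32 mm (its y) and 20 mm high with a rubber sole, and above it a round upright dark handle on the centre line, 22 to 25 mm in diameter from 20 mm up to the top at 78 mm; about 0.07 kg. It stands upright on the table at a random place and yaw; the point is its centre, half-way up, its z axis up.
Mind the look-alikes: they are no part of the job. Leave any pink look-alike of the part that bears stamp_c alone.

How it is judged:
At the end, for the whole second after the job is handed in: Battery in the middle cell of tray3, large roll and bottle in its end cells, small roll and stamp in the two cells of tray2 (either way round); each within 30 mm of its cell centre along each tray axis, within 5 mm of cell-floor height, upright within 0.12 rad, at rest (x of battery_c in the frame of tray3 between -0.03 and 0.03 m and y of battery_c in the frame of tray3 between -0.03 and 0.03 m and z of battery_c in the frame of tray3 between 0.027 and 0.037 m and angle between battery_c's own z axis and vertical below 0.12 rad and (((x of roll_large_c in the frame of tray3 between 0.044 and 0.104 m and y of roll_large_c in the frame of tray3 between -0.03 and 0.03 m and z of roll_large_c in the frame of tray3 between 0.039 and 0.049 m and angle between roll_large_c's own z axis and vertical below 0.12 rad) and (x of bottle_c in the frame of tray3 between -0.104 and -0.044 m and y of bottle_c in the frame of tray3 between -0.03 and 0.03 m and z of bottle_c in the frame of tray3 between 0.043 and 0.053 m and angle between bottle_c's own z axis and vertical below 0.12 rad)) or ((x of roll_large_c in the frame of tray3 between -0.104 and -0.044 m and y of roll_large_c in the frame of tray3 between -0.03 and 0.03 m and z of roll_large_c in the frame of tray3 between 0.039 and 0.049 m and angle between roll_large_c's own z axis and vertical below 0.12 rad) and (x of bottle_c in the frame of tray3 between 0.044 and 0.104 m and y of bottle_c in the frame of tray3 between -0.03 and 0.03 m and z of bottle_c in the frame of tray3 between 0.043 and 0.053 m and angle between bottle_c's own z axis and vertical below 0.12 rad))) and (((x of roll_small_c in the frame of tray2 between 0.007 and 0.067 m and y of roll_small_c in the frame of tray2 between -0.03 and 0.03 m and z of roll_small_c in the frame of tray2 between 0.0275 and 0.0375 m and angle between roll_small_c's own z axis and vertical below 0.12 rad) and (x of stamp_c in the frame of tray2 between -0.067 and -0.007 m and y of stamp_c in the frame of tray2 between -0.03 and 0.03 m and z of stamp_c in the frame of tray2 between 0.038 and 0.048 m and angle between stamp_c's own z axis and vertical below 0.12 rad)) or ((x of roll_small_c in the frame of tray2 between -0.067 and -0.007 m and y of roll_small_c in the frame of tray2 between -0.03 and 0.03 m and z of roll_small_c in the frame of tray2 between 0.0275 and 0.0375 m and angle between roll_small_c's own z axis and vertical below 0.12 rad) and (x of stamp_c in the frame of tray2 between 0.007 and 0.067 m and y of stamp_c in the frame of tray2 between -0.03 and 0.03 m and z of stamp_c in the frame of tray2 between 0.038 and 0.048 m and angle between stamp_c's own z axis and vertical below 0.12 rad))) and linear speed of each of roll_large, roll_small, battery, bottle, stamp below 0.02 m/s and angular speed of each of roll_large, roll_small, battery, bottle, stamp below 0.2 rad/s); the robot touches nothing.
It fails at once if a kit part is dropped: it falls freely, out of the fingers, faster than 0.8 m/s (a fall of more than about 3 cm) ((linear speed of roll_large above 0.8 m/s and contact force between roll_large and the fingers below 0.01 N) or (linear speed of roll_small above 0.8 m/s and contact force between roll_small and the fingers below 0.01 N) or (linear speed of battery above 0.8 m/s and contact force between battery and the fingers below 0.01 N) or (linear speed of bottle above 0.8 m/s and contact force between bottle and the fingers below 0.01 N) or (linear speed of stamp above 0.8 m/s and contact force between stamp and the fingers below 0.01 N)).
It also fails if it takes over 115 s, if anything falls off the work surface, if the arm or the gripper's body presses on something with over 40 N, if the wrist force passes 120 N, or if a joint passes its speed limit or range.

## Working session

There is one attempt and no reset: what is moved stays moved. The work goes in short steps, Python scripts to look and compute and a tool call to move; the robot and the scene stay as the last step left them, time stands still between calls to the robot, and variables do not carry over. Pictures are saved under pics/ and viewed, about 12 in all and at most 16, crops included, and the job is handed in when it is done.

Besides the shell and the picture viewer there is one more tool, called after "Request:" by a JSON object that holds its "op" and its "data". move_arm: Moves the arm, as the interface text tells. Its arguments: {"type":"object","properties":{"moves":{"type":"array","items":{"type":"object","properties":{"gripper":{"type":"number"},"x":{"type":"number"},"y":{"type":"number"},"z":{"type":"number"},"roll":{"type":"number"}}}}},"required":["moves"]}

```bash
mkdir -p pics; python3 - <<'E'
from bench import ctrl
import cv2,numpy as np,pickle
o=ctrl.get_obs();print(o['eef_pos'],o['eef_rot'],o['opening'])
d={n:ctrl.camera(n) for n in ("scene","top")}
pickle.dump(d,open('c0.pkl','wb'))
for n in d:
    cv2.imwrite(f'pics/{n}0.png',cv2.resize(d[n]['img'][:,:,::-1],(800,600)));print(n,d[n]['world_from_camera'],d[n]['fx'],d[n]['D'])
E
```

```text
[ 0.17913168 -0.54610992  0.4037911 ] [-6.57974956e-04  8.09790852e-01 -5.86718011e-01 -5.64711132e-04] 0.9989940732943974
scene [[-0.29884085 -0.6822729   0.66723147  1.4132533 ]
 [ 0.95422014 -0.2228471   0.1995071   0.26429203]
 [ 0.01257231  0.69630659  0.71763436  0.96373412]
 [ 0.          0.          0.          1.        ]] 526.079616174102 [0.05594109 0.         0.         0.         0.        ]
top [[ 0.01652377  0.99598339 -0.08800028  0.46707755]
 [-0.99976488  0.01769398  0.01253436  0.00773758]
 [ 0.01404109  0.08777248  0.99604159  1.28190834]
 [ 0.          0.          0.          1.        ]] 538.3970298964247 [-0.15517945  0.          0.          0.          0.        ]
```

View pics/scene0.png

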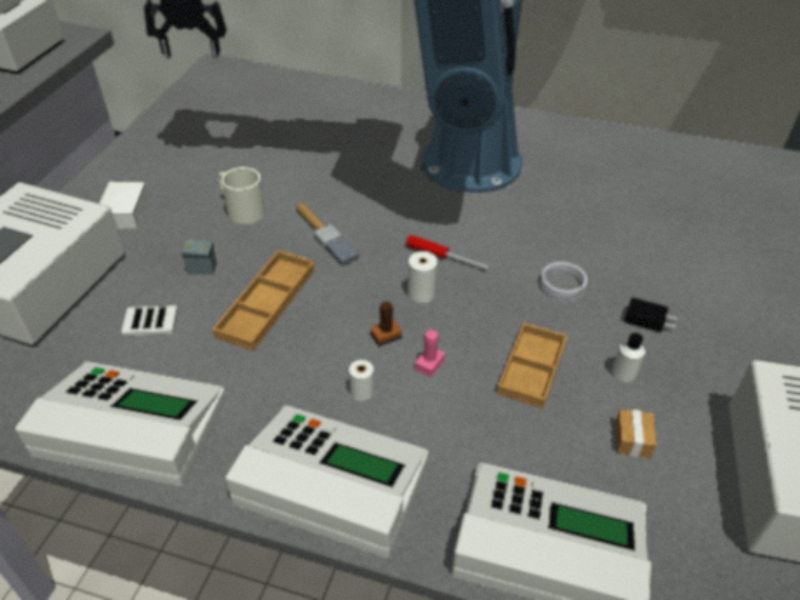

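View pics/top0.png

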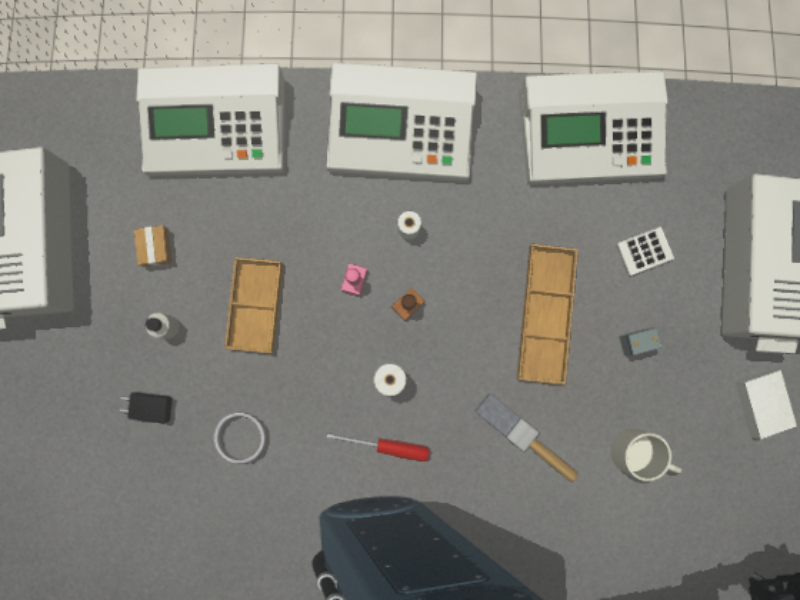

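The top view (800x600) shows these:
- Three-cell tray (548,314), two-cell tray (254,306).
- Large roll (390,380), small roll (409,222), bottle (157,325).
- Battery: grey block with two brass contacts (641,342). The black adapter (150,407) and the taped box (151,245) are not it.
- Stamp candidates: brown with dark handle (408,302), which fits the description, and a pink look-alike (354,278), which I leave alone.

Next I measure, and check with one enlarged crop.

```bash
cat > h.py <<'E'
import numpy as np,cv2
def K(c): return np.array([[c['fx'],0,c['cx']],[0,c['fy'],c['cy']],[0,0,1.]])
def ray(c,px,W=None):
    u=cv2.undistortPoints(np.array(px,float).reshape(-1,1,2),K(c),np.array(c['D'],float)).reshape(-1,2)
    W=c['world_from_camera'] if W is None else W
    d=np.c_[u[:,0],-u[:,1],-np.ones(len(u))]@W[:3,:3].T
    return W[:3,3],d
def onz(c,px,z,W=None):
    o,d=ray(c,px,W); return (o+d*((z-o[2])/d[:,2])[:,None])[:,:2]
def proj(c,P,W=None):
    W=c['world_from_camera'] if W is None else W
    P=np.atleast_2d(P); p=(P-W[:3,3])@W[:3,:3]; p=p*[1,-1,-1]
    return cv2.projectPoints(p,np.zeros(3),np.zeros(3),K(c),np.array(c['D'],float))[0].reshape(-1,2)
def blobs(mask,box):
    x0,y0,x1,y1=box; m=np.zeros(mask.shape,np.uint8); m[y0:y1,x0:x1]=mask[y0:y1,x0:x1]
    cs=cv2.findContours(m,cv2.RETR_EXTERNAL,cv2.CHAIN_APPROX_NONE)[0]
    return max(cs,key=cv2.contourArea)
E
python3 - <<'E'
from h import *
import pickle
c=pickle.load(open('c0.pkl','rb'))['top'];I=c['img'];H=cv2.cvtColor(I,cv2.COLOR_RGB2HSV).astype(int);h,s,v=H[...,0],H[...,1],H[...,2]
def bx(x,y,r): return [int(t*.7) for t in (x-r,y-r,x+r,y+r)]
out={}
def rect(name,mask,box,z):
    k=blobs(mask.astype(np.uint8),box); w=onz(c,k.reshape(-1,2)[:,:],z).astype(np.float32)
    r=cv2.minAreaRect(w*1000); b=cv2.boxPoints(r)/1000
    e=b[1]-b[0]; f=b[2]-b[1]; L=e if np.hypot(*e)>np.hypot(*f) else f
    print(name,np.round(r[0],1),np.round(r[1],1),'long-axis deg',round(np.degrees(np.arctan2(L[1],L[0])),1)); out[name]=b
org=(h>8)&(h<22)&(s>100)&(v>70)
rect('tray3',org,bx(548,314,80),.024);rect('tray2',org,bx(254,306,60),.024)
# rolls
for n,p,z in(('large',(390,380),.08),('small',(409,222),.057)):
    rect(n,(s<60)&(v>165),bx(*p,25),z); rect(n+' core',(s>60)|(v<140),bx(*p,8),z)
rect('stamp base',(s>110)&(h<18),bx(408,302,22),.02)
rect('stamp top',(v<62),bx(408,302,14),.078)
rect('battery',((h>80)&(h<110)&(s>35)&(v>60)),bx(641,342,26),.056)
rect('battery brass',((h>8)&(h<35)&(s>60)),bx(641,342,22),.056)
rect('cap',v<60,bx(153,325,18),.088)
rect('bottlebody',(v>140),bx(157,325,25),.06)
def crop(x,y,r,z=1):
    x,y,r=int(x*.7),int(y*.7),int(r*.7); return cv2.resize(I[y-r:y+r,x-r:x+r,::-1],(260,260),interpolation=cv2.INTER_CUBIC)
g=np.vstack([np.hstack([crop(380,290,50),crop(641,342,30),crop(157,325,30)]),np.hstack([crop(390,380,30),crop(409,222,30),crop(408,302,25)])])
cv2.imwrite('pics/crops.png',g)
E
```

```text
tray3 [ 549.4 -247. ] [ 78.9 225.5] long-axis deg -5.4
tray2 [555.7 238.2] [ 79.4 151.8] long-axis deg -4.6
large [438.8  11.9] [46.6 46.7] long-axis deg -89.0
large core [438.8  11.9] [15.5 15.6] long-axis deg -89.0
small [691.  -15.7] [35.1 34.6] long-axis deg 1.0
small core [691.  -14.6] [16.4 13.8] long-axis deg 0.9
stamp base [562.  -16.2] [30.  43.3] long-axis deg -44.2Traceback (most recent call last):
  File "<stdin>", line 17, in <module>
  File "<stdin>", line 7, in rect
  File "h.py", line 17, in blobs
    return max(cs,key=cv2.contourArea)
ValueError: max() iterable argument is empty
```

```bash
python3 - <<'E'
from h import *
import pickle
c=pickle.load(open('c0.pkl','rb'))['top'];I=c['img'];H=cv2.cvtColor(I,cv2.COLOR_RGB2HSV).astype(int);h,s,v=H[...,0],H[...,1],H[...,2]
def bx(x,y,r): return [int(t*.7) for t in (x-r,y-r,x+r,y+r)]
def rect(name,mask,box,z):
  try:
    k=blobs(mask.astype(np.uint8),box); w=onz(c,k.reshape(-1,2),z).astype(np.float32)
    r=cv2.minAreaRect(w*1000); b=cv2.boxPoints(r)/1000
    e=b[1]-b[0]; f=b[2]-b[1]; L=e if np.hypot(*e)>np.hypot(*f) else f
    print(name,np.round(r[0],1),np.round(r[1],1),'long-axis deg',round(np.degrees(np.arctan2(L[1],L[0])),1))
  except ValueError: print(name,'none',box)
for t in(85,100,115): rect(f'stamp top{t}',(v<t)&(s>60),bx(408,302,14),.078)
rect('battery',(h>80)&(h<110)&(s>30)&(v>60),bx(641,342,26),.056)
rect('battery2',((h>80)&(h<110)&(s>30)&(v>95))|((h<35)&(s>60)),bx(641,342,26),.056)
rect('battery brass',(h>8)&(h<35)&(s>60),bx(641,342,22),.056)
for t in(45,60):rect('cap',v<t,bx(153,325,14),.088)
print(H[234:246,435:465:5][:, :].tolist()[::5]); print(H[211,275:297:3].tolist())
def crop(x,y,r):
    x,y,r=int(x*.7),int(y*.7),int(r*.7); return cv2.resize(I[y-r:y+r,x-r:x+r,::-1],(260,260),interpolation=cv2.INTER_CUBIC)
cv2.imwrite('pics/crops.png',np.vstack([np.hstack([crop(380,290,50),crop(641,342,30),crop(157,325,30)]),np.hstack([crop(390,380,30),crop(409,222,30),crop(408,302,25)])]))
E
```

```text
stamp top85 [554.4 -22.7] [ 4. 13.] long-axis deg -52.1
stamp top100 [561.  -16.2] [22.2 22.3] long-axis deg -44.0
stamp top115 [559.3 -16.8] [28.6 23.9] long-axis deg 45.9
battery none [430, 221, 466, 257]
battery2 [ 501.6 -386.5] [4.6 4.9] long-axis deg -89.4
battery brass [ 501.6 -386.5] [4.6 4.9] long-axis deg -89.4
cap none [97, 217, 116, 237]
cap [517.7 379.1] [11.1 15.9] long-axis deg -7.4
[[[40, 7, 112], [77, 18, 100], [80, 22, 139], [78, 24, 138], [76, 21, 136], [81, 20, 127]], [[70, 19, 79], [70, 12, 66], [21, 106, 156], [83, 24, 138], [82, 20, 137], [79, 21, 131]], [[40, 7, 106], [60, 11, 67], [82, 20, 140], [81, 26, 140], [81, 24, 140], [50, 6, 119]]]
[[23, 8, 122], [13, 144, 163], [12, 99, 88], [11, 115, 102], [12, 110, 100], [11, 99, 85], [13, 144, 159], [13, 116, 132]]
```

View pics/crops.png

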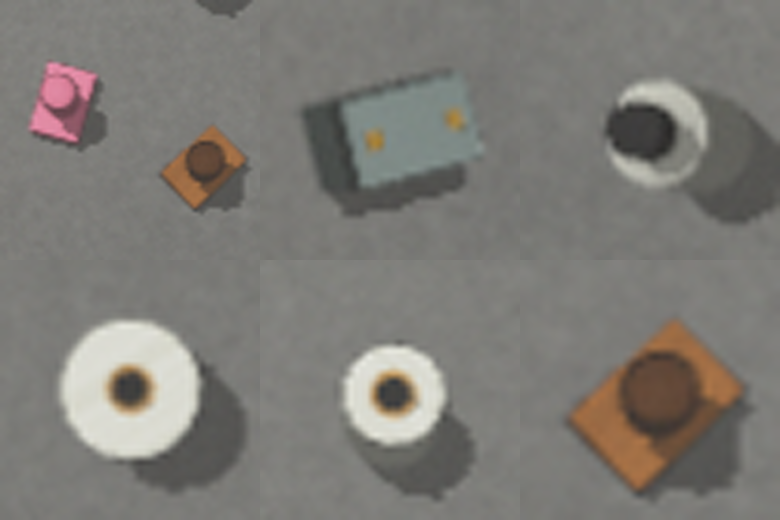

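Confirmed: the brown stamp with the dark handle at (408,302) is the one, and the pink one stays put. The battery's lighter top face with its brass contacts is at (641,342), and the cap at about (153,325).

```bash
cat > go.py <<'E'
import sys,numpy as np
from bench import ctrl
from scipy.spatial.transform import Rotation as R
# usage: go.py x y ztcp [jaw_deg]   (m)
o=ctrl.get_obs();q=o['eef_rot'];M=R.from_quat([*q[1:],q[0]]).as_matrix()
p=np.array(o['eef_pos']);a=np.degrees(np.arctan2(M[1,0],M[0,0]))
print('t',round(o['time_s'],2),'p',np.round(p,4),'jaw',round(a,1),'tilt',round(np.degrees(np.arccos(-M[2,2])),2),'op',round(o['opening'],3),'F',np.round(o['wrist_force'],1))
if len(sys.argv)>3:
    v=list(map(float,sys.argv[1:])); d=M.T@(np.array(v[:3])-p)*100
    print('shift cm now-axes',np.round(d,2))
    if len(v)>3:
        r=(a-v[3]+90)%180-90; b=np.radians(v[3]) if abs((a-r-v[3]+180)%360-180)<90 else np.radians(v[3]+180)
        w=np.array(v[:3])-p; print('roll first',round(r,1),'then',np.round([100*(w[0]*np.cos(b)+w[1]*np.sin(b)),100*(w[0]*np.sin(b)-w[1]*np.cos(b)),-100*w[2]],2))
E
python3 - <<'E'
from h import *
import pickle
c=pickle.load(open('c0.pkl','rb'))['top'];I=c['img'];H=cv2.cvtColor(I,cv2.COLOR_RGB2HSV).astype(int);h,s,v=H[...,0],H[...,1],H[...,2]
k=blobs(((v>125)&(s>13)).astype(np.uint8),(432,225,468,255));w=onz(c,k.reshape(-1,2),.056).astype(np.float32)*1000
print('battery',cv2.minAreaRect(w))
k=blobs((v<75).astype(np.uint8),(98,218,117,238));w=onz(c,k.reshape(-1,2),.088).astype(np.float32)*1000
print('cap',cv2.minEnclosingCircle(w))
E
python3 go.py 0.502 -0.386 0.28 -74
```

```text
battery ((504.9736328125, -401.37298583984375), (30.42780303955078, 47.167327880859375), 15.04496955871582)
cap ((516.86083984375, 385.517822265625), 12.508662223815918)
t 0.1 p [ 0.1791 -0.5461  0.4039] jaw -71.8 tilt 0.09 op 0.999 F [-0.1  0.  -0.1]
shift cm now-axes [ -5.14 -35.67  12.41]
roll first 2.2 then [ -6.49 -35.45  12.39]
```

Request:
{"op": "move_arm", "data": {"moves": [{"roll": 3.2,"gripper": 100,"y": -4},{"x": -0.8,"y": -4.5,"z": 1.5},{"x": -0.8,"y": -4.5,"z": 1.5},{"x": -0.8,"y": -4.5,"z": 1.5},{"x": -0.8,"y": -4.5,"z": 1.5}]}}

```text
validation failed for argument at $.mo...
```

Request:
{"op": "move_arm", "data": {"moves": [{"x": -0.8,"y": -4.5,"z": 2},{"x": -0.8,"y": -4.5,"z": 2},{"x": -0.8,"y": -4,"z": 2},{},{}]}}

```text
validation failed for argument at $.mo...
```

```bash
python3 go.py 0.505 -0.401 0.195 -75
```

```text
t 0.1 p [ 0.1791 -0.5461  0.4039] jaw -71.8 tilt 0.09 op 0.999 F [-0.1  0.  -0.1]
shift cm now-axes [ -3.61 -35.48  20.91]
roll first 3.2 then [ -5.59 -35.23  20.89]
```

Request:
{"op": "move_arm", "data": {"moves": [{"gripper": 100,"x": 0,"y": -4,"z": 0,"roll": 3.2},{"gripper": 100,"x": -0.8,"y": -4.5,"z": 1.5,"roll": 0},{"gripper": 100,"x": -0.8,"y": -4.5,"z": 1.5,"roll": 0},{"gripper": 100,"x": -0.8,"y": -4.5,"z": 1.5,"roll": 0},{"gripper": 100,"x": -0.8,"y": -4.5,"z": 1.5,"roll": 0}]}}

```text
time_s: 0.72
eef_pos: [0.384, -0.4557, 0.3438]
eef_rot: [-0.0, 0.793, -0.609, -0.0]
wrist_force: [0.3, -0.5, -0.5]
opening: 0.999
```

Request:
{"op": "move_arm", "data": {"moves": [{"gripper": 100,"x": -0.8,"y": -4.5,"z": 2,"roll": 0},{"gripper": 100,"x": -0.8,"y": -4.5,"z": 2,"roll": 0},{"gripper": 100,"x": -0.8,"y": -4,"z": 2,"roll": 0},{"gripper": 100,"x": 0,"y": 0,"z": 0,"roll": 0},{"gripper": 100,"x": 0,"y": 0,"z": 0,"roll": 0}]}}

```text
time_s: 1.35
eef_pos: [0.502, -0.3999, 0.2844]
eef_rot: [0.0, 0.793, -0.609, -0.0]
wrist_force: [-0.2, -0.7, 0.5]
opening: 1.0
```

```bash
python3 go.py 0.505 -0.401 0.195 -75
```

```text
t 1.35 p [ 0.502  -0.3999  0.2844] jaw -75.0 tilt 0.05 op 1.0 F [-0.2 -0.7  0.5]
shift cm now-axes [ 0.19 -0.27  8.94]
roll first -0.0 then [ 0.19 -0.26  8.94]
```

Request:
{"op": "move_arm", "data": {"moves": [{"gripper": 100,"x": 0.2,"y": -0.3,"z": 4,"roll": 0},{"gripper": 100,"x": 0,"y": 0,"z": 4,"roll": 0},{"gripper": 100,"x": 0,"y": 0,"z": 0.9,"roll": 0},{"gripper": 0,"x": 0,"y": 0,"z": 0,"roll": 0},{"gripper": 0,"x": 0,"y": 0,"z": 0,"roll": 0}]}}

```text
time_s: 1.98
eef_pos: [0.506, -0.4021, 0.198]
eef_rot: [0.0, 0.793, -0.609, 0.002]
wrist_force: [0.4, -0.3, 0.0]
opening: 0.601
```

Request:
{"op": "move_arm", "data": {"moves": [{"gripper": 0,"x": 0,"y": 0,"z": 0,"roll": 0},{"gripper": 0,"x": 0,"y": 0,"z": 0,"roll": 0},{"gripper": 0,"x": 0,"y": 0,"z": 0,"roll": 0}]}}

```text
time_s: 2.35
eef_pos: [0.5063, -0.402, 0.1983]
eef_rot: [0.001, 0.793, -0.609, 0.002]
wrist_force: [-0.5, -0.2, 6.4]
opening: 0.577
```

```bash
python3 go.py 0.5494 -0.247 0.26 -95.4
```

```text
t 2.35 p [ 0.5063 -0.402   0.1983] jaw -75.0 tilt 0.24 op 0.577 F [-0.5 -0.2  6.4]
shift cm now-axes [-13.84  -8.17  -6.21]
roll first 20.4 then [-15.83  -2.83  -6.17]
```

Request:
{"op": "move_arm", "data": {"moves": [{"gripper": 0,"x": 0,"y": 0,"z": -4,"roll": 0},{"gripper": 0,"x": 0,"y": 0,"z": -4,"roll": 0},{"gripper": 0,"x": 0,"y": 0,"z": 0,"roll": 7},{"gripper": 0,"x": 0,"y": 0,"z": 0,"roll": 7},{"gripper": 0,"x": 0,"y": 0,"z": 0,"roll": 6.4}]}}

```text
time_s: 2.98
eef_pos: [0.5055, -0.4008, 0.2761]
eef_rot: [-0.0, -0.671, 0.741, -0.0]
wrist_force: [-0.6, -0.1, -3.0]
opening: 0.575
```

Request:
{"op": "move_arm", "data": {"moves": [{"gripper": 0,"x": -4,"y": -0.7,"z": 0,"roll": 0},{"gripper": 0,"x": -4,"y": -0.7,"z": 0,"roll": 0},{"gripper": 0,"x": -4,"y": -0.7,"z": 0,"roll": 0},{"gripper": 0,"x": -3.8,"y": -0.7,"z": 0,"roll": 0},{"gripper": 0,"x": 0,"y": 0,"z": 0,"roll": 0}]}}

```text
time_s: 3.6
eef_pos: [0.5489, -0.2435, 0.2758]
eef_rot: [0.0, -0.674, 0.739, 0.0]
wrist_force: [-0.5, -0.5, -2.9]
opening: 0.573
```

```bash
python3 go.py 0.5494 -0.247 0.203 -95.4; python3 - <<'E'
from bench import ctrl
import cv2
cv2.imwrite('pics/w1.png',ctrl.camera('wrist')['img'][:,:,::-1])
E
```

```text
t 3.6 p [ 0.5489 -0.2435  0.2758] jaw -95.2 tilt 0.06 op 0.573 F [-0.5 -0.5 -2.9]
shift cm now-axes [ 0.35 -0.08  7.28]
roll first 0.2 then [ 0.35 -0.08  7.28]
```

View pics/w1.png

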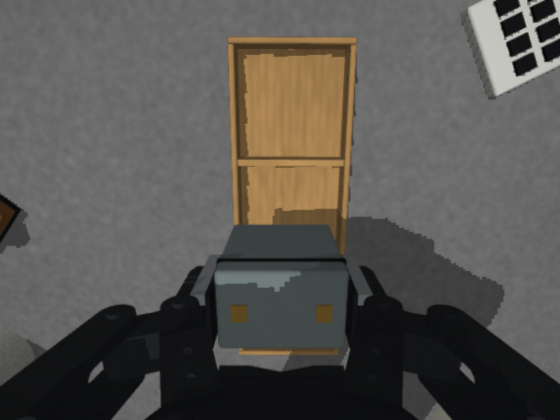

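The wrist view shows the battery square in the jaws at (280,300), lined up over the tray's middle cell, with the far cell free at (293,100).

Request:
{"op": "move_arm", "data": {"moves": [{"gripper": 0,"x": 0.3,"y": 0,"z": 3,"roll": 0},{"gripper": 0,"x": 0,"y": 0,"z": 3,"roll": 0},{"gripper": 0,"x": 0,"y": 0,"z": 0.8,"roll": 0},{"gripper": 0,"x": 0,"y": 0,"z": 0.3,"roll": 0},{"gripper": 0,"x": 0,"y": 0,"z": 0.2,"roll": 0}]}}

```text
time_s: 4.28
eef_pos: [0.5487, -0.25, 0.2038]
eef_rot: [0.0, -0.673, 0.74, -0.001]
wrist_force: [-0.7, 0.0, -2.4]
opening: 0.575
```

Request:
{"op": "move_arm", "data": {"moves": [{"gripper": 0,"x": -0.2,"y": 0,"z": 0.1,"roll": 0},{"gripper": 0,"x": 0,"y": 0,"z": 0.1,"roll": 0},{"gripper": 0,"x": 0,"y": 0,"z": 0.1,"roll": 0}]}}

```text
time_s: 4.65
eef_pos: [0.549, -0.2474, 0.2023]
eef_rot: [0.0, -0.673, 0.74, -0.001]
wrist_force: [-8.3, 5.2, 19.8]
opening: 0.575
```

Request:
{"op": "move_arm", "data": {"moves": [{"gripper": 0,"x": 0,"y": 0,"z": -0.2,"roll": 0},{"gripper": 100,"x": 0,"y": 0,"z": 0,"roll": 0},{"gripper": 100,"x": 0,"y": 0,"z": 0,"roll": 0},{"gripper": 100,"x": 0,"y": 0,"z": 0,"roll": 0}]}}

```text
time_s: 5.15
eef_pos: [0.5484, -0.2474, 0.2016]
eef_rot: [0.0, -0.673, 0.74, -0.0]
wrist_force: [-0.4, -0.3, -1.2]
opening: 1.001
```

Request:
{"op": "move_arm", "data": {"moves": [{"gripper": 100,"x": 0,"y": 0,"z": -3,"roll": 0},{"gripper": 100,"x": 0,"y": 0,"z": -4,"roll": 0},{"gripper": 100,"x": 0,"y": 0,"z": -3,"roll": 0},{"gripper": 100,"x": 0,"y": 0,"z": 0,"roll": 0},{"gripper": 100,"x": 0,"y": 0,"z": 0,"roll": 0}]}}

```text
time_s: 5.78
eef_pos: [0.5481, -0.2472, 0.3008]
eef_rot: [-0.0, -0.673, 0.74, 0.001]
wrist_force: [-0.1, -0.0, 0.1]
opening: 0.998
```

```bash
python3 go.py 0.4388 0.0119 0.21 -95.4
```

```text
t 5.78 p [ 0.5481 -0.2472  0.3008] jaw -95.4 tilt 0.07 op 0.998 F [-0.1 -0.   0.1]
shift cm now-axes [-24.75  13.33   9.11]
roll first -0.0 then [-24.76  13.32   9.08]
```

Request:
{"op": "move_arm", "data": {"moves": [{"gripper": 100,"x": -4.1,"y": 2.2,"z": 0,"roll": 0},{"gripper": 100,"x": -4.1,"y": 2.2,"z": 0,"roll": 0},{"gripper": 100,"x": -4.1,"y": 2.2,"z": 0,"roll": 0},{"gripper": 100,"x": -4.1,"y": 2.2,"z": 0,"roll": 0},{"gripper": 100,"x": -4.1,"y": 2.2,"z": 0,"roll": 0}]}}

```text
time_s: 6.4
eef_pos: [0.457, -0.0314, 0.3]
eef_rot: [-0.001, -0.673, 0.74, 0.001]
wrist_force: [0.6, 0.8, 0.1]
opening: 0.999
```

Request:
{"op": "move_arm", "data": {"moves": [{"gripper": 100,"x": -4.2,"y": 2.3,"z": 0,"roll": 0},{"gripper": 100,"x": 0,"y": 0,"z": 0,"roll": 0},{"gripper": 100,"x": 0,"y": 0,"z": 0,"roll": 0},{"gripper": 100,"x": 0,"y": 0,"z": 0,"roll": 0}]}}

```text
time_s: 6.9
eef_pos: [0.4399, 0.0102, 0.3014]
eef_rot: [-0.0, -0.672, 0.74, 0.0]
wrist_force: [0.4, -0.5, -1.2]
opening: 0.999
```

```bash
python3 go.py 0.4388 0.0119 0.21 -95.4
```

```text
t 6.9 p [0.4399 0.0102 0.3014] jaw -95.5 tilt 0.02 op 0.999 F [ 0.4 -0.5 -1.2]
shift cm now-axes [-0.16  0.12  9.14]
roll first -0.1 then [-0.16  0.13  9.14]
```

Request:
{"op": "move_arm", "data": {"moves": [{"gripper": 100,"x": -0.2,"y": 0.1,"z": 4,"roll": 0},{"gripper": 100,"x": 0,"y": 0,"z": 4,"roll": 0},{"gripper": 100,"x": 0,"y": 0,"z": 1.1,"roll": 0},{"gripper": 0,"x": 0,"y": 0,"z": 0,"roll": 0},{"gripper": 0,"x": 0,"y": 0,"z": 0,"roll": 0}]}}

```text
time_s: 7.52
eef_pos: [0.4396, 0.0128, 0.212]
eef_rot: [0.001, -0.673, 0.74, -0.001]
wrist_force: [1.0, 0.6, -0.1]
opening: 0.603
```

Request:
{"op": "move_arm", "data": {"moves": [{"gripper": 0,"x": 0,"y": 0,"z": 0,"roll": 0},{"gripper": 0,"x": 0,"y": 0,"z": 0,"roll": 0},{"gripper": 0,"x": 0,"y": 0,"z": 0,"roll": 0}]}}

```text
time_s: 7.9
eef_pos: [0.4398, 0.0129, 0.2123]
eef_rot: [0.001, -0.673, 0.74, -0.002]
wrist_force: [-0.5, -1.4, 6.5]
opening: 0.572
```

Request:
{"op": "move_arm", "data": {"moves": [{"gripper": 0,"x": 0,"y": 0,"z": -3,"roll": 0},{"gripper": 0,"x": 0,"y": 0,"z": -4,"roll": 0},{"gripper": 0,"x": 0,"y": 0,"z": -2,"roll": 0},{"gripper": 0,"x": 0,"y": 0,"z": 0,"roll": 0},{"gripper": 0,"x": 0,"y": 0,"z": 0,"roll": 0}]}}

```text
time_s: 8.52
eef_pos: [0.4381, 0.0134, 0.2999]
eef_rot: [-0.0, -0.673, 0.74, 0.001]
wrist_force: [-1.0, -0.0, -1.4]
opening: 0.57
```

```bash
python3 go.py 0.4757 -0.240 0.22 -95.4
```

```text
t 8.53 p [0.4381 0.0134 0.2999] jaw -95.4 tilt 0.07 op 0.57 F [-1.  -0.  -1.4]
shift cm now-axes [24.87 -6.15  7.98]
roll first -0.0 then [24.87 -6.12  7.99]
```

Request:
{"op": "move_arm", "data": {"moves": [{"gripper": 0,"x": 4.1,"y": -1,"z": 0,"roll": 0},{"gripper": 0,"x": 4.2,"y": -1,"z": 0,"roll": 0},{"gripper": 0,"x": 4.2,"y": -1,"z": 0,"roll": 0},{"gripper": 0,"x": 4.2,"y": -1,"z": 0,"roll": 0},{"gripper": 0,"x": 4.1,"y": -1,"z": 0,"roll": 0}]}}

```text
time_s: 9.15
eef_pos: [0.4682, -0.1997, 0.2989]
eef_rot: [-0.0, -0.673, 0.74, 0.002]
wrist_force: [-0.3, -0.9, -1.2]
opening: 0.573
```

Request:
{"op": "move_arm", "data": {"moves": [{"gripper": 0,"x": 4.1,"y": -1.1,"z": 0,"roll": 0},{"gripper": 0,"x": 0,"y": 0,"z": 2,"roll": 0},{"gripper": 0,"x": 0,"y": 0,"z": 2,"roll": 0},{"gripper": 0,"x": 0,"y": 0,"z": 0,"roll": 0},{"gripper": 0,"x": 0,"y": 0,"z": 0,"roll": 0}]}}

```text
time_s: 9.78
eef_pos: [0.4757, -0.2403, 0.2604]
eef_rot: [-0.0, -0.673, 0.74, 0.0]
wrist_force: [-0.1, 0.1, -1.5]
opening: 0.574
```

```bash
python3 go.py 0.4757 -0.240 0.217 -95.4
```

```text
t 9.78 p [ 0.4757 -0.2403  0.2604] jaw -95.4 tilt 0.06 op 0.574 F [-0.1  0.1 -1.5]
shift cm now-axes [-0.03 -0.    4.34]
roll first -0.0 then [-0.03  0.    4.34]
```

Request:
{"op": "move_arm", "data": {"moves": [{"gripper": 0,"x": 0,"y": 0,"z": 2.5,"roll": 0},{"gripper": 0,"x": 0,"y": 0,"z": 1.4,"roll": 0},{"gripper": 0,"x": 0,"y": 0,"z": 0.3,"roll": 0},{"gripper": 0,"x": 0,"y": 0,"z": 0.2,"roll": 0},{"gripper": 0,"x": 0,"y": 0,"z": 0.1,"roll": 0}]}}

```text
time_s: 10.4
eef_pos: [0.476, -0.2407, 0.2164]
eef_rot: [0.0, -0.673, 0.74, -0.001]
wrist_force: [-2.1, 1.6, 7.3]
opening: 0.571
```

Request:
{"op": "move_arm", "data": {"moves": [{"gripper": 0,"x": 0,"y": 0,"z": 0,"roll": 0},{"gripper": 0,"x": 0,"y": 0,"z": 0,"roll": 0}]}}

```text
time_s: 10.65
eef_pos: [0.476, -0.2407, 0.2164]
eef_rot: [0.0, -0.673, 0.74, -0.001]
wrist_force: [-0.8, 0.4, 3.0]
opening: 0.571
```

Contact at the expected height. I release, rise and head for the bottle.

Request:
{"op": "move_arm", "data": {"moves": [{"gripper": 100,"x": 0,"y": 0,"z": 0,"roll": 0},{"gripper": 100,"x": 0,"y": 0,"z": 0,"roll": 0},{"gripper": 100,"x": 0,"y": 0,"z": 0,"roll": 0},{"gripper": 100,"x": 0,"y": 0,"z": -3,"roll": 0},{"gripper": 100,"x": 0,"y": 0,"z": -5,"roll": 0}]}}

```text
time_s: 11.28
eef_pos: [0.4749, -0.2399, 0.2947]
eef_rot: [-0.0, -0.673, 0.74, 0.002]
wrist_force: [0.5, -0.4, 0.8]
opening: 0.999
```

Request:
{"op": "move_arm", "data": {"moves": [{"gripper": 100,"x": 0,"y": 0,"z": -4,"roll": 0},{"gripper": 100,"x": -5,"y": 0.4,"z": 0,"roll": 0},{"gripper": 100,"x": -5,"y": 0.4,"z": 0,"roll": 0},{"gripper": 100,"x": -5,"y": 0.4,"z": 0,"roll": 0},{"gripper": 100,"x": -5,"y": 0.4,"z": 0,"roll": 0}]}}

```text
time_s: 11.9
eef_pos: [0.4786, -0.0383, 0.3358]
eef_rot: [0.0, -0.673, 0.74, -0.0]
wrist_force: [0.2, 0.2, 0.7]
opening: 0.999
```

Request:
{"op": "move_arm", "data": {"moves": [{"gripper": 100,"x": -5,"y": 0,"z": 0,"roll": 0},{"gripper": 100,"x": -5,"y": 0,"z": 0,"roll": 0},{"gripper": 100,"x": -5,"y": 0,"z": 0,"roll": 0},{"gripper": 100,"x": -5,"y": 0,"z": 0,"roll": 0},{"gripper": 100,"x": -5,"y": 0,"z": 0,"roll": 0}]}}

```text
time_s: 12.52
eef_pos: [0.5025, 0.2107, 0.3358]
eef_rot: [0.0, -0.673, 0.74, -0.0]
wrist_force: [0.5, -0.2, -0.2]
opening: 1.002
```

Request:
{"op": "move_arm", "data": {"moves": [{"gripper": 100,"x": -5,"y": 0,"z": 0,"roll": 0},{"gripper": 100,"x": -5,"y": 0,"z": 0,"roll": 0},{"gripper": 100,"x": -5,"y": 0,"z": 0,"roll": 0},{"gripper": 100,"x": 0,"y": 0,"z": 0,"roll": 0},{"gripper": 100,"x": 0,"y": 0,"z": 0,"roll": 0}]}}

```text
time_s: 13.15
eef_pos: [0.5165, 0.3582, 0.3352]
eef_rot: [-0.001, -0.673, 0.74, -0.0]
wrist_force: [0.2, 0.1, -0.3]
opening: 0.997
```

```bash
python3 go.py 0.5169 0.3855 0.30 -95.4
```

```text
t 13.15 p [0.5165 0.3582 0.3352] jaw -95.4 tilt 0.07 op 0.997 F [ 0.2  0.1 -0.3]
shift cm now-axes [-2.72  0.22  3.51]
roll first -0.0 then [-2.72  0.22  3.52]
```

Request:
{"op": "move_arm", "data": {"moves": [{"gripper": 100,"x": -2.7,"y": 0.2,"z": 3.5,"roll": 0},{"gripper": 100,"x": 0,"y": 0,"z": 0,"roll": 0},{"gripper": 100,"x": 0,"y": 0,"z": 4,"roll": 0},{"gripper": 100,"x": 0,"y": 0,"z": 4,"roll": 0},{"gripper": 100,"x": 0,"y": 0,"z": 2,"roll": 0}]}}

```text
time_s: 13.78
eef_pos: [0.5172, 0.3838, 0.1993]
eef_rot: [-0.001, -0.672, 0.74, 0.0]
wrist_force: [0.2, -0.2, -0.4]
opening: 1.001
```

Request:
{"op": "move_arm", "data": {"moves": [{"gripper": 0,"x": 0,"y": 0,"z": 0,"roll": 0},{"gripper": 0,"x": 0,"y": 0,"z": 0,"roll": 0},{"gripper": 0,"x": 0,"y": 0,"z": 0,"roll": 0},{"gripper": 0,"x": 0,"y": 0,"z": 0,"roll": 0},{"gripper": 0,"x": 0,"y": 0,"z": 0,"roll": 0}]}}

```text
time_s: 14.4
eef_pos: [0.5184, 0.386, 0.2032]
eef_rot: [0.002, -0.673, 0.74, -0.001]
wrist_force: [1.2, -1.8, 5.9]
opening: 0.452
```

Request:
{"op": "move_arm", "data": {"moves": [{"gripper": 0,"x": 0,"y": 0,"z": -3,"roll": 0},{"gripper": 0,"x": 0,"y": 0,"z": -5,"roll": 0},{"gripper": 0,"x": 0,"y": 0,"z": -5,"roll": 0},{"gripper": 0,"x": 0,"y": 0,"z": 0,"roll": 0},{"gripper": 0,"x": 0,"y": 0,"z": 0,"roll": 0}]}}

```text
time_s: 15.02
eef_pos: [0.517, 0.3853, 0.3307]
eef_rot: [0.0, -0.673, 0.74, -0.0]
wrist_force: [0.2, 0.5, -0.4]
opening: 0.448
```

```bash
python3 go.py 0.6231 -0.254 0.33 -95.4
```

```text
t 15.03 p [0.517  0.3853 0.3307] jaw -95.4 tilt 0.0 op 0.448 F [ 0.2  0.5 -0.4]
shift cm now-axes [ 62.64 -16.62   0.07]
roll first -0.0 then [ 62.65 -16.58   0.07]
```

Request:
{"op": "move_arm", "data": {"moves": [{"gripper": 0,"x": 4.8,"y": -1.3,"z": 0,"roll": 0},{"gripper": 0,"x": 4.8,"y": -1.3,"z": 0,"roll": 0},{"gripper": 0,"x": 4.8,"y": -1.3,"z": 0,"roll": 0},{"gripper": 0,"x": 4.8,"y": -1.3,"z": 0,"roll": 0},{"gripper": 0,"x": 4.8,"y": -1.3,"z": 0,"roll": 0}]}}

```text
time_s: 15.65
eef_pos: [0.5586, 0.1388, 0.3286]
eef_rot: [-0.001, -0.673, 0.74, 0.001]
wrist_force: [-0.1, -0.4, -0.1]
opening: 0.451
```

Request:
{"op": "move_arm", "data": {"moves": [{"gripper": 0,"x": 4.8,"y": -1.3,"z": 0,"roll": 0},{"gripper": 0,"x": 4.8,"y": -1.3,"z": 0,"roll": 0},{"gripper": 0,"x": 4.8,"y": -1.3,"z": 0,"roll": 0},{"gripper": 0,"x": 4.8,"y": -1.3,"z": 0,"roll": 0},{"gripper": 0,"x": 4.8,"y": -1.3,"z": 0,"roll": 0}]}}

```text
time_s: 16.27
eef_pos: [0.6006, -0.1061, 0.3284]
eef_rot: [-0.001, -0.673, 0.74, 0.002]
wrist_force: [0.2, 0.3, -1.2]
opening: 0.451
```

Request:
{"op": "move_arm", "data": {"moves": [{"gripper": 0,"x": 4.8,"y": -1.3,"z": 0,"roll": 0},{"gripper": 0,"x": 4.8,"y": -1.3,"z": 0,"roll": 0},{"gripper": 0,"x": 4.8,"y": -1.1,"z": 0,"roll": 0},{"gripper": 0,"x": 0,"y": 0,"z": 0,"roll": 0},{"gripper": 0,"x": 0,"y": 0,"z": 0,"roll": 0}]}}

```text
time_s: 16.9
eef_pos: [0.6237, -0.2511, 0.3285]
eef_rot: [-0.0, -0.672, 0.74, 0.002]
wrist_force: [0.1, 0.3, -0.3]
opening: 0.447
```

```bash
python3 go.py 0.6231 -0.254 0.208 -95.4; python3 - <<'E'
from bench import ctrl
import cv2
cv2.imwrite('pics/w2.png',ctrl.camera('wrist')['img'][:,:,::-1])
E
```

```text
t 16.9 p [ 0.6237 -0.2511  0.3285] jaw -95.5 tilt 0.23 op 0.447 F [ 0.1  0.3 -0.3]
shift cm now-axes [ 0.32 -0.   12.05]
roll first -0.1 then [ 0.29  0.04 12.05]
```

View pics/w2.png

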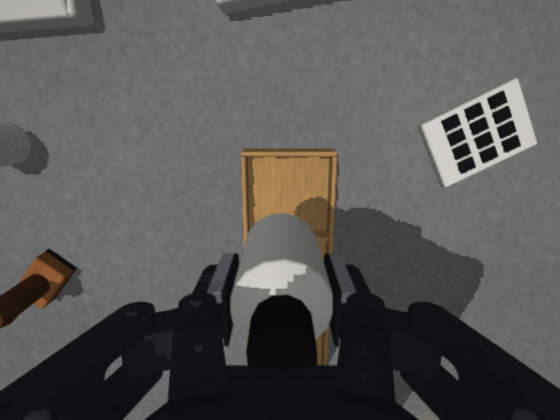

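The wrist view shows the bottle upright in the jaws at (283,270), above the free far cell at (290,190).

Request:
{"op": "move_arm", "data": {"moves": [{"gripper": 0,"x": 0.2,"y": 0,"z": 4,"roll": 0},{"gripper": 0,"x": 0,"y": 0,"z": 4,"roll": 0},{"gripper": 0,"x": 0,"y": 0,"z": 2.8,"roll": 0},{"gripper": 0,"x": 0,"y": 0,"z": 0.7,"roll": 0},{"gripper": 0,"x": 0,"y": 0,"z": 0.3,"roll": 0}]}}

```text
time_s: 17.58
eef_pos: [0.6245, -0.2527, 0.2131]
eef_rot: [0.0, -0.673, 0.74, -0.0]
wrist_force: [-0.6, -0.7, 0.5]
opening: 0.453
```

Request:
{"op": "move_arm", "data": {"moves": [{"gripper": 0,"x": 0,"y": 0,"z": 0.2,"roll": 0},{"gripper": 0,"x": 0,"y": 0,"z": 0.1,"roll": 0},{"gripper": 0,"x": 0,"y": 0,"z": 0,"roll": 0}]}}

```text
time_s: 17.95
eef_pos: [0.6243, -0.2538, 0.2104]
eef_rot: [0.0, -0.673, 0.74, -0.001]
wrist_force: [-0.4, 0.2, -0.3]
opening: 0.449
```

Request:
{"op": "move_arm", "data": {"moves": [{"gripper": 0,"x": 0,"y": 0,"z": 0.2,"roll": 0},{"gripper": 0,"x": 0,"y": 0,"z": 0.1,"roll": 0},{"gripper": 0,"x": 0,"y": 0,"z": 0.1,"roll": 0},{"gripper": 0,"x": 0,"y": 0,"z": 0,"roll": 0}]}}

```text
time_s: 18.45
eef_pos: [0.6243, -0.2537, 0.2072]
eef_rot: [-0.0, -0.673, 0.74, -0.0]
wrist_force: [-4.1, 1.9, 9.8]
opening: 0.45
```

Contact at z 0.2072, as predicted. I release, rise and go to the small roll.

Request:
{"op": "move_arm", "data": {"moves": [{"gripper": 100,"x": 0,"y": 0,"z": 0,"roll": 0},{"gripper": 100,"x": 0,"y": 0,"z": 0,"roll": 0},{"gripper": 100,"x": 0,"y": 0,"z": 0,"roll": 0},{"gripper": 100,"x": 0,"y": 0,"z": -3,"roll": 0},{"gripper": 100,"x": 0,"y": 0,"z": -5,"roll": 0}]}}

```text
time_s: 19.08
eef_pos: [0.6233, -0.2531, 0.2838]
eef_rot: [-0.001, -0.673, 0.74, 0.003]
wrist_force: [1.1, -0.4, -0.5]
opening: 1.001
```

Request:
{"op": "move_arm", "data": {"moves": [{"gripper": 100,"x": 0,"y": 0,"z": -4,"roll": 0},{"gripper": 100,"x": -4,"y": -1,"z": 0,"roll": 0},{"gripper": 100,"x": -5,"y": -1,"z": 0,"roll": 0},{"gripper": 100,"x": -5,"y": -1,"z": 0,"roll": 0},{"gripper": 100,"x": -5,"y": -1,"z": 0,"roll": 0}]}}

```text
time_s: 19.7
eef_pos: [0.6823, -0.0668, 0.3256]
eef_rot: [0.0, -0.673, 0.74, 0.0]
wrist_force: [0.6, -0.5, -1.2]
opening: 1.002
```

Request:
{"op": "move_arm", "data": {"moves": [{"gripper": 100,"x": -5,"y": -0.5,"z": 1,"roll": 0},{"gripper": 100,"x": 0,"y": 0,"z": 1,"roll": 0},{"gripper": 100,"x": 0,"y": 0,"z": 0,"roll": 0},{"gripper": 100,"x": 0,"y": 0,"z": 0,"roll": 0}]}}

```text
time_s: 20.2
eef_pos: [0.6917, -0.0204, 0.3058]
eef_rot: [-0.0, -0.672, 0.74, -0.0]
wrist_force: [-0.1, -1.2, -0.3]
opening: 1.002
```

```bash
python3 go.py 0.691 -0.0152 0.196 -95.4
```

```text
t 20.2 p [ 0.6917 -0.0204  0.3058] jaw -95.5 tilt 0.02 op 1.002 F [-0.1 -1.2 -0.3]
shift cm now-axes [-0.52  0.12 10.98]
roll first -0.1 then [-0.51  0.12 10.98]
```

Request:
{"op": "move_arm", "data": {"moves": [{"gripper": 100,"x": -0.5,"y": 0.1,"z": 4,"roll": 0},{"gripper": 100,"x": 0,"y": 0,"z": 5,"roll": 0},{"gripper": 100,"x": 0,"y": 0,"z": 2,"roll": 0},{"gripper": 0,"x": 0,"y": 0,"z": 0,"roll": 0},{"gripper": 0,"x": 0,"y": 0,"z": 0,"roll": 0}]}}

```text
time_s: 20.82
eef_pos: [0.6924, -0.0146, 0.1981]
eef_rot: [0.001, -0.672, 0.74, -0.001]
wrist_force: [0.4, 0.4, -0.6]
opening: 0.602
```

Request:
{"op": "move_arm", "data": {"moves": [{"gripper": 0,"x": 0,"y": 0,"z": 0,"roll": 0},{"gripper": 0,"x": 0,"y": 0,"z": 0,"roll": 0},{"gripper": 0,"x": 0,"y": 0,"z": 0,"roll": 0},{"gripper": 0,"x": 0,"y": 0,"z": 0,"roll": 0}]}}

```text
time_s: 21.32
eef_pos: [0.6925, -0.0142, 0.1987]
eef_rot: [0.001, -0.673, 0.74, -0.002]
wrist_force: [0.5, -0.7, 7.3]
opening: 0.427
```

Request:
{"op": "move_arm", "data": {"moves": [{"gripper": 0,"x": 0,"y": 0,"z": -3,"roll": 0},{"gripper": 0,"x": 0,"y": 0,"z": -5,"roll": 0},{"gripper": 0,"x": 0,"y": 0,"z": -3,"roll": 0},{"gripper": 0,"x": 0,"y": 0,"z": 0,"roll": 0},{"gripper": 0,"x": 0,"y": 0,"z": 0,"roll": 0}]}}

```text
time_s: 21.95
eef_pos: [0.6907, -0.0137, 0.3046]
eef_rot: [-0.0, -0.673, 0.74, 0.001]
wrist_force: [0.6, -0.1, -1.8]
opening: 0.426
```

```bash
python3 go.py 0.5926 0.2352 0.30 -94.6
```

```text
t 21.95 p [ 0.6907 -0.0137  0.3046] jaw -95.4 tilt 0.09 op 0.426 F [ 0.6 -0.1 -1.8]
shift cm now-axes [-23.85  12.13   0.48]
roll first -0.8 then [-24.02  11.77   0.46]
```

Request:
{"op": "move_arm", "data": {"moves": [{"gripper": 0,"x": -4,"y": 2,"z": 0,"roll": 0},{"gripper": 0,"x": -4,"y": 2,"z": 0,"roll": 0},{"gripper": 0,"x": -4,"y": 2,"z": 0,"roll": 0},{"gripper": 0,"x": -4,"y": 2,"z": 0,"roll": 0},{"gripper": 0,"x": -4,"y": 2,"z": 0,"roll": 0}]}}

```text
time_s: 22.58
eef_pos: [0.6092, 0.1959, 0.3032]
eef_rot: [-0.002, -0.673, 0.74, 0.001]
wrist_force: [0.5, 0.7, -0.1]
opening: 0.431
```

Request:
{"op": "move_arm", "data": {"moves": [{"gripper": 0,"x": -3.8,"y": 2.1,"z": 1,"roll": 0},{"gripper": 0,"x": 0,"y": 0,"z": 3,"roll": 0},{"gripper": 0,"x": 0,"y": 0,"z": 0,"roll": 0},{"gripper": 0,"x": 0,"y": 0,"z": 0,"roll": 0}]}}

```text
time_s: 23.08
eef_pos: [0.5935, 0.2341, 0.2652]
eef_rot: [-0.001, -0.672, 0.74, 0.0]
wrist_force: [0.5, 0.4, -0.1]
opening: 0.425
```

```bash
python3 go.py 0.5926 0.2352 0.203 -95.4
```

```text
t 23.07 p [0.5935 0.2341 0.2652] jaw -95.5 tilt 0.07 op 0.425 F [ 0.5  0.4 -0.1]
shift cm now-axes [-0.11  0.09  6.22]
roll first -0.1 then [-0.1   0.1   6.22]
```

Request:
{"op": "move_arm", "data": {"moves": [{"gripper": 0,"x": -0.1,"y": 0.1,"z": 3,"roll": 0},{"gripper": 0,"x": 0,"y": 0,"z": 2.2,"roll": 0},{"gripper": 0,"x": 0,"y": 0,"z": 0.7,"roll": 0},{"gripper": 0,"x": 0,"y": 0,"z": 0.3,"roll": 0},{"gripper": 0,"x": 0,"y": 0,"z": 0.2,"roll": 0}]}}

```text
time_s: 23.7
eef_pos: [0.593, 0.2356, 0.2027]
eef_rot: [0.001, -0.673, 0.74, -0.0]
wrist_force: [-3.9, -1.9, 11.4]
opening: 0.429
```

Request:
{"op": "move_arm", "data": {"moves": [{"gripper": 0,"x": 0,"y": 0,"z": 0,"roll": 0},{"gripper": 0,"x": 0,"y": 0,"z": 0,"roll": 0}]}}

```text
time_s: 23.95
eef_pos: [0.5929, 0.2357, 0.2027]
eef_rot: [0.001, -0.673, 0.74, -0.0]
wrist_force: [0.1, -0.5, 2.2]
opening: 0.433
```

Request:
{"op": "move_arm", "data": {"moves": [{"gripper": 100,"x": 0,"y": 0,"z": 0,"roll": 0},{"gripper": 100,"x": 0,"y": 0,"z": 0,"roll": 0},{"gripper": 100,"x": 0,"y": 0,"z": 0,"roll": 0},{"gripper": 100,"x": 0,"y": 0,"z": -3,"roll": 0},{"gripper": 100,"x": 0,"y": 0,"z": -5,"roll": 0}]}}

```text
time_s: 24.58
eef_pos: [0.5915, 0.2353, 0.2801]
eef_rot: [-0.002, -0.673, 0.74, 0.001]
wrist_force: [0.2, 0.1, -0.4]
opening: 1.005
```

Request:
{"op": "move_arm", "data": {"moves": [{"gripper": 100,"x": 0,"y": 0,"z": -4,"roll": 0},{"gripper": 65,"x": 4,"y": 0.1,"z": 0,"roll": 0},{"gripper": 65,"x": 4.3,"y": 0.2,"z": 0,"roll": 0},{"gripper": 65,"x": 4.3,"y": 0.2,"z": 0,"roll": 0},{"gripper": 65,"x": 4.3,"y": 0.1,"z": 0,"roll": 0}]}}

```text
time_s: 25.2
eef_pos: [0.57, 0.0668, 0.3217]
eef_rot: [0.0, -0.673, 0.74, -0.0]
wrist_force: [0.8, 0.3, 0.0]
opening: 0.653
```

Request:
{"op": "move_arm", "data": {"moves": [{"gripper": 65,"x": 4.3,"y": 0.1,"z": 0,"roll": 0},{"gripper": 65,"x": 4.2,"y": 0.1,"z": 0,"roll": 0},{"gripper": 65,"x": 0,"y": 0,"z": 0,"roll": 0},{"gripper": 65,"x": 0,"y": 0,"z": 0,"roll": 0}]}}

```text
time_s: 25.7
eef_pos: [0.5604, -0.0163, 0.3217]
eef_rot: [0.0, -0.672, 0.74, 0.0]
wrist_force: [-0.6, -0.2, 0.1]
opening: 0.649
```

```bash
python3 go.py 0.5615 -0.0162 0.212 -95.4; python3 - <<'E'
from bench import ctrl
import cv2
cv2.imwrite('pics/w3.png',ctrl.camera('wrist')['img'][:,:,::-1])
E
```

```text
t 25.7 p [ 0.5604 -0.0163  0.3217] jaw -95.5 tilt 0.03 op 0.649 F [-0.6 -0.2  0.1]
shift cm now-axes [-1.000e-02 -1.100e-01  1.097e+01]
roll first -0.1 then [-0.02 -0.11 10.97]
```

View pics/w3.png

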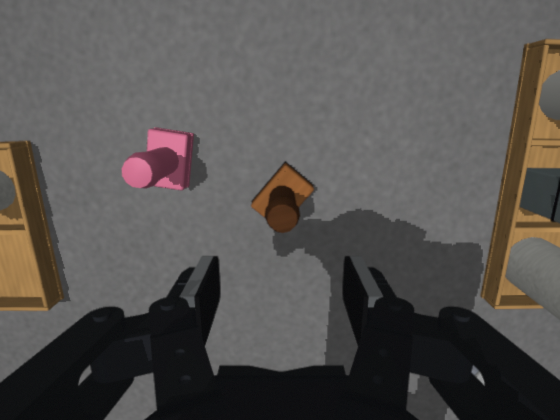

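The wrist view shows the brown stamp's handle at (282,210), between the open jaws (cols 215–350). The pink one at (165,160) is clear of them.

Request:
{"op": "move_arm", "data": {"moves": [{"gripper": 65,"x": 0,"y": -0.1,"z": 4,"roll": 0},{"gripper": 65,"x": 0,"y": 0,"z": 5,"roll": 0},{"gripper": 65,"x": 0,"y": 0,"z": 2,"roll": 0},{"gripper": 65,"x": 0,"y": 0,"z": 0,"roll": 0},{"gripper": 0,"x": 0,"y": 0,"z": 0,"roll": 0}]}}

```text
time_s: 26.38
eef_pos: [0.5621, -0.016, 0.2128]
eef_rot: [0.0, -0.673, 0.74, -0.001]
wrist_force: [1.0, -0.1, 0.6]
opening: 0.452
```

Request:
{"op": "move_arm", "data": {"moves": [{"gripper": 0,"x": 0,"y": 0,"z": 0,"roll": 0},{"gripper": 0,"x": 0,"y": 0,"z": 0,"roll": 0},{"gripper": 0,"x": 0,"y": 0,"z": 0,"roll": 0},{"gripper": 0,"x": 0,"y": 0,"z": 0,"roll": 0}]}}

```text
time_s: 26.88
eef_pos: [0.5622, -0.0167, 0.2134]
eef_rot: [0.001, -0.673, 0.74, -0.001]
wrist_force: [-0.0, 1.1, 6.6]
opening: 0.254
```

Request:
{"op": "move_arm", "data": {"moves": [{"gripper": 0,"x": 0,"y": 0,"z": -3,"roll": 0},{"gripper": 0,"x": 0,"y": 0,"z": -5,"roll": 0},{"gripper": 0,"x": 0,"y": 0,"z": -4,"roll": 0},{"gripper": 0,"x": 0,"y": 0,"z": 0,"roll": 0},{"gripper": 0,"x": 0,"y": 0,"z": 0,"roll": 0}]}}

```text
time_s: 27.5
eef_pos: [0.5609, -0.0165, 0.3311]
eef_rot: [-0.0, -0.673, 0.74, 0.0]
wrist_force: [-0.1, -0.7, -1.7]
opening: 0.257
```

```bash
python3 go.py 0.5188 0.2412 0.33 -95.4
```

```text
t 27.5 p [ 0.5609 -0.0165  0.3311] jaw -95.5 tilt 0.05 op 0.257 F [-0.1 -0.7 -1.7]
shift cm now-axes [-25.26   6.64   0.12]
roll first -0.1 then [-25.26   6.62   0.11]
```

Request:
{"op": "move_arm", "data": {"moves": [{"gripper": 0,"x": -4.2,"y": 1.1,"z": 0,"roll": 0},{"gripper": 0,"x": -4.2,"y": 1.1,"z": 0,"roll": 0},{"gripper": 0,"x": -4.2,"y": 1.1,"z": 0,"roll": 0},{"gripper": 0,"x": -4.2,"y": 1.1,"z": 0,"roll": 0},{"gripper": 0,"x": -4.2,"y": 1.1,"z": 0,"roll": 0}]}}

```text
time_s: 28.12
eef_pos: [0.5255, 0.1989, 0.3295]
eef_rot: [-0.002, -0.673, 0.74, 0.001]
wrist_force: [0.1, 0.2, -1.0]
opening: 0.26
```

Request:
{"op": "move_arm", "data": {"moves": [{"gripper": 0,"x": -4.2,"y": 1.1,"z": 2,"roll": 0},{"gripper": 0,"x": 0,"y": 0,"z": 4,"roll": 0},{"gripper": 0,"x": 0,"y": 0,"z": 0,"roll": 0},{"gripper": 0,"x": 0,"y": 0,"z": 0,"roll": 0}]}}

```text
time_s: 28.62
eef_pos: [0.5198, 0.2401, 0.2717]
eef_rot: [-0.0, -0.672, 0.74, 0.0]
wrist_force: [-0.0, 0.9, 0.2]
opening: 0.259
```

```bash
python3 go.py 0.5188 0.2412 0.218 -95.4; python3 - <<'E'
from bench import ctrl
import cv2
cv2.imwrite('pics/w4.png',ctrl.camera('wrist')['img'][:,:,::-1])
E
```

```text
t 28.62 p [0.5198 0.2401 0.2717] jaw -95.5 tilt 0.06 op 0.259 F [-0.   0.9  0.2]
shift cm now-axes [-0.1   0.1   5.37]
roll first -0.1 then [-0.1   0.11  5.37]
```

View pics/w4.png

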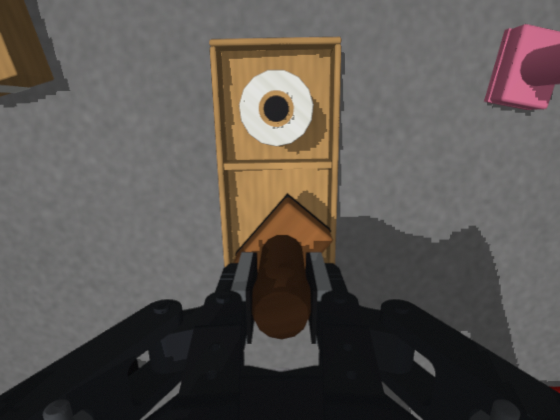

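The wrist view shows the small roll centred in its cell at (276,108), and the stamp held at (283,290) over the free cell. Its corners stay inside the walls.

Request:
{"op": "move_arm", "data": {"moves": [{"gripper": 0,"x": -0.1,"y": 0.1,"z": 2.5,"roll": 0},{"gripper": 0,"x": 0,"y": 0,"z": 2,"roll": 0},{"gripper": 0,"x": 0,"y": 0,"z": 0.6,"roll": 0},{"gripper": 0,"x": 0,"y": 0,"z": 0.2,"roll": 0},{"gripper": 0,"x": 0,"y": 0,"z": 0.2,"roll": 0}]}}

```text
time_s: 29.3
eef_pos: [0.5194, 0.2417, 0.2179]
eef_rot: [0.001, -0.673, 0.74, -0.001]
wrist_force: [0.0, 0.6, -0.1]
opening: 0.256
```

Request:
{"op": "move_arm", "data": {"moves": [{"gripper": 0,"x": 0,"y": 0,"z": 0,"roll": 0},{"gripper": 0,"x": 0,"y": 0,"z": 0,"roll": 0}]}}

```text
time_s: 29.55
eef_pos: [0.5192, 0.2417, 0.2175]
eef_rot: [0.001, -0.673, 0.74, -0.0]
wrist_force: [0.3, -0.7, 3.1]
opening: 0.26
```

Request:
{"op": "move_arm", "data": {"moves": [{"gripper": 100,"x": 0,"y": 0,"z": 0,"roll": 0},{"gripper": 100,"x": 0,"y": 0,"z": 0,"roll": 0},{"gripper": 100,"x": 0,"y": 0,"z": 0,"roll": 0},{"gripper": 100,"x": 0,"y": 0,"z": -3,"roll": 0},{"gripper": 100,"x": 0,"y": 0,"z": -5,"roll": 0}]}}

```text
time_s: 30.18
eef_pos: [0.5177, 0.2414, 0.2954]
eef_rot: [-0.002, -0.673, 0.74, 0.001]
wrist_force: [0.9, 0.4, -0.0]
opening: 1.0
```

Request:
{"op": "move_arm", "data": {"moves": [{"gripper": 100,"x": 0,"y": 0,"z": -5,"roll": 0},{"gripper": 100,"x": 5,"y": 2,"z": 0,"roll": 0},{"gripper": 100,"x": 5,"y": 2,"z": 0,"roll": 0},{"gripper": 100,"x": 5,"y": 2,"z": 0,"roll": 0},{"gripper": 100,"x": 5,"y": 2,"z": 0,"roll": 0}]}}

```text
time_s: 30.8
eef_pos: [0.4191, 0.049, 0.3468]
eef_rot: [0.0, -0.673, 0.74, -0.0]
wrist_force: [1.1, -0.9, 0.8]
opening: 0.998
```

Request:
{"op": "move_arm", "data": {"moves": [{"gripper": 100,"x": 4,"y": 2,"z": 0,"roll": 0},{"gripper": 100,"x": 0,"y": 0,"z": 0,"roll": 0},{"gripper": 100,"x": 0,"y": 0,"z": 0,"roll": 0}]}}

```text
time_s: 31.18
eef_pos: [0.3966, 0.0123, 0.347]
eef_rot: [0.0, -0.672, 0.74, -0.0]
wrist_force: [-0.8, 0.1, -0.2]
opening: 1.002
```

```bash
python3 go.py; python3 - <<'E'
from bench import ctrl
from h import *
t=ctrl.camera('top');s=ctrl.camera('scene')
I=t['img'];H=cv2.cvtColor(I,cv2.COLOR_RGB2HSV).astype(int);S,v=H[...,1],H[...,2]
def ctr(n,m,p,r,z,cell):
    p=proj(t,[*p,z])[0].astype(int)
    try:
        k=blobs(m.astype(np.uint8),(p[0]-r,p[1]-r,p[0]+r,p[1]+r)); w=onz(t,k.reshape(-1,2),z)*1000
        x=cv2.minEnclosingCircle(w.astype(np.float32)); print(n,np.round(x[0],1),'r',round(x[1],1),'cell',cell)
    except ValueError: print(n,'none')
ctr('large',(S<60)&(v>165),(.4757,-.24),22,.084,(475.7,-240))
ctr('small',(S<60)&(v>165),(.5926,.2352),18,.061,(592.6,235.2))
ctr('cap',v<75,(.6231,-.254),9,.092,(623.1,-254))
a=I[150:300,340:440,::-1];b=I[160:260,140:240,::-1];c=s['img'][150:300,130:420,::-1]
r=lambda i:cv2.resize(i,(390,int(390*i.shape[0]/i.shape[1])))[:390]
cv2.imwrite('pics/end.png',np.hstack([r(a),r(b)])); cv2.imwrite('pics/end2.png',cv2.resize(c,(780,403)))
E
```

```text
t 31.18 p [0.3966 0.0123 0.347 ] jaw -95.5 tilt 0.06 op 1.002 F [-0.8  0.1 -0.2]
large [ 475.9 -239.7] r 25.1 cell (475.7, -240)
small [591.  236.9] r 18.4 cell (592.6, 235.2)
cap [ 622.6 -249.9] r 11.3 cell (623.1, -254)
```

View pics/end.png

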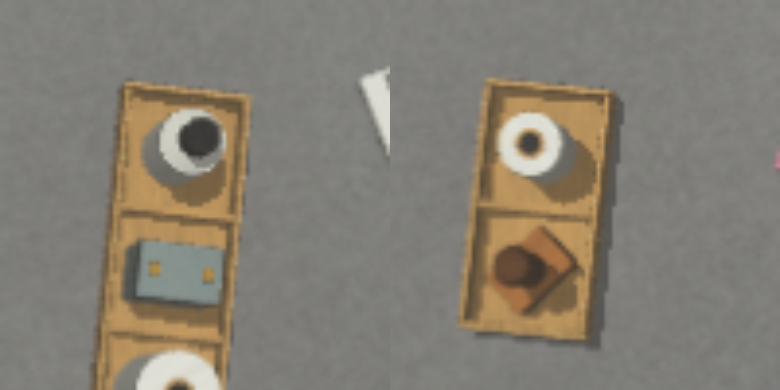

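View pics/end2.png

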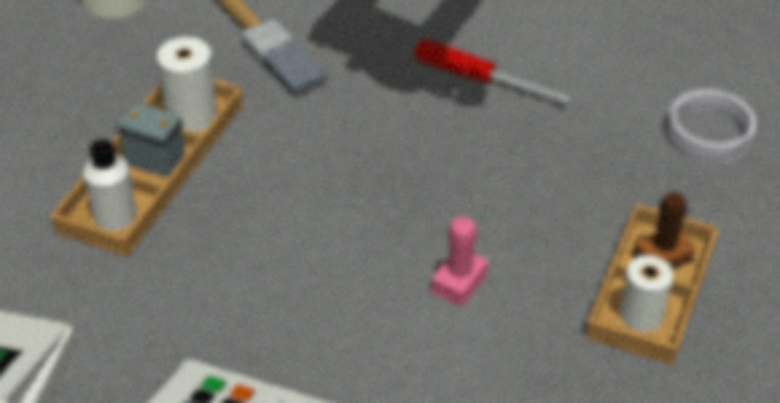

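The top crop shows every part in its right cell: bottle, battery and large roll in tray3, small roll and stamp in tray2. The scene crop shows all upright and the pink stamp untouched. I check the uprightness of the stamp and battery with numbers before handing in.

```bash
python3 - <<'E'
from bench import ctrl
from h import *
t=ctrl.camera('top')
I=t['img'];H=cv2.cvtColor(I,cv2.COLOR_RGB2HSV).astype(int);h,S,v=H[...,0],H[...,1],H[...,2]
def m(n,mask,P,r,z):
    p=proj(t,[*P,z])[0].astype(int);k=blobs(mask.astype(np.uint8),(p[0]-r,p[1]-r,p[0]+r,p[1]+r))
    w=(onz(t,k.reshape(-1,2),z)*1000).astype(np.float32);print(n,'rect',cv2.minAreaRect(w),'circ',cv2.minEnclosingCircle(w))
m('handle top',(v<100)&(S>60),(.519,.242),9,.082)
m('battery top',(S<60)&(v>110)&(h>60),(.549,-.247),19,.060)
E
```

```text
handle top rect ((518.2041015625, 236.06248474121094), (25.772464752197266, 21.485380172729492), 79.99295806884766) circ ((517.3114624023438, 235.86770629882812), 13.883467674255371)
battery top rect ((547.0328979492188, -245.7740020751953), (48.970245361328125, 32.280765533447266), 83.80897521972656) circ ((546.7882080078125, -245.09439086914062), 27.82640838623047)
```

```bash
python3 -c "
from bench import ctrl
print(ctrl.hand_in())"
```

```text
the job is handed in; nothing more can be done
None
```

Both kits are made up and handed in, at about 31 s on the robot's clock. The hand-in reported no verdict.

- **Three-cell tray:** the battery is in the middle cell, the large roll in the end cell nearer the robot, and the bottle in the other end cell.
- **Two-cell tray:** the small roll is in the far cell and the stamp in the near one.
- **Setting down:** each part was lowered until the wrist force showed contact, 4 mm above its table pick-up height, which is the cell-floor thickness. It was released only then. The gripper is empty and clear of everything.
- **Last checks:** the top camera put the large roll, small roll, bottle cap and battery within about 4 mm of their cell centres. The scene view showed all five upright and the pink stamp untouched.
- **One disagreement:** the stamp's handle top measured about 5 mm off where I released it. I put this down to the handle's side being caught in the colour mask, plus calibration error. If it were all tilt it would be about 0.07 rad, still under the 0.12 limit.

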